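# Hold the spray mask over the tacky lid

### The arm

A 6-joint arm with a two-finger parallel gripper is mounted at the origin on the work surface. World frame = base frame: x ahead of the robot, y to its left, z up, the work surface at z = 0. Lengths are in m, angles in rad, forces in N, time in s.
With the tool pointing down it reaches from about 0.375 to 0.825 m from the base axis. Payload 5.5 kg.
Tool frame: the origin (TCP) lies at the very end of the fingers, on their centre line; the grasp point (between the pads) lies 19 mm behind it (manip.grasp_offset is the distance from the TCP to the grasp point, in m); z points along the fingers, y is the line along which they close (so a half turn about z gives the same grasp; the last joint's range is limited). The gripper opens to 85 mm and grips with 20 to 120 N. Pads are 22 mm wide; open, the fingers measure 114 mm over their backs; the gripper's body (76 mm by 85 mm) begins 54 mm behind the grasp point. The pads swing forward as they close: fully open they stand 13 mm farther back than shut.
Start: joints at [0, 0.314, -0.047, 1.21, 0, 1.571], TCP at [0.6, -0, 0.231] pointing down, gripper open.
Joint ranges: [-2.67, 2.67], [-0.69, 1.73], [-1.03, 1.25], [-2.08, 2.16], [-1.42, 1.45], [-3.14, 3.14]. Speed limits (rad/s): [2.39, 2.39, 3.01, 3.14, 3.14, 3.14].

### API

Orientations are given as a unit quaternion [x, y, z, w].
In Python, from station import sensors, vision, job, manip gives the robot as it stands.
- The arm moves only by the tool drive_tool, never from a script. Its argument "series" is a list of rows, each a list of 7 numbers: the turn, a rotation vector about the tool's x, y, z as a fraction of full scale, then the shift along the tool's x, y, z as a fraction of full scale, then the opening, from 0 (shut) to 1 (fully open). In form: [[rx, ry, rz, x, y, z, fingers], ...]. A call has 1 to 5 rows; each row is the pose to reach, as a shift and turn from the pose commanded when the call began, along the tool's axes at that moment; what a row does not reach only later rows make up. Full scale, the value 1, is 400 mm for a shift and 45 degrees for a turn. A row lasts 1/12 s, in which the tool goes at most 41.7 mm and 7.16 degrees, less where a joint would pass 70% of its speed; a pose out of reach is approached as far as the arm can. A call with a number of a shift or a turn outside -1 to 1 is refused whole. A call with a gripper value outside its range is refused whole. The fingers move at their own pace and stop on an object; the grip force is fixed at half the most. Time passes only in rows, so rows that repeat a pose let the fingers close. It gives the time, the measured TCP pose, the force, the opening and the grip force at its end, in the units of the state.
- sensors.get_state(): the state, without advancing time (a new reading comes with each control period).
- vision.get_image(name): name is "scene" or "side" or "wrist"; returns a dict with "img" (420x560x3 uint8, blue, green, red), "mtx" (3x3 intrinsics, pixels), "k1" (the pictures are not rectified: a ray, as slopes to the right and down, at radius r is drawn at 1 + k1 r^2 times it, then the intrinsics apply), "R" (3x3) and "t" (3): a world point X has camera coordinates R X + t. Camera axes: x right, y down, z forward; pixel columns grow to the right and rows downward; lengths in m; the calibration is good to about 2 mm. A picture is of the moment at which its call begins. There is no depth.
- job.close_job(): hands the job in; it is judged then, once.
The state is a dict: "clock": time; "joint_pos": joint angles; "dq": joint speeds; "joint_efforts": joint torques, N m; "tool_pos": TCP position; "tool_rot": TCP orientation; "contact_force": force on the tool from outside, world axes, zero at the start; "torque": the same for the moment, N m; "finger_gap": finger opening in m; "grasp_force": force on a finger pad.
Only numpy, scipy, OpenCV 4.12 (cv2) and the standard library are available. Lean on these libraries where they do the work, as an engineer would, in place of code of your own. Each camera call takes 0.05 s, during which the arm holds its last target. There are 200 camera calls.

### The job

The top of the small lacquered box lid on the banding wheel is still tacky and I am about to spray its pattern. Pick up the rectangular spray mask by its wooden grip, carry it over the row of drying jars, and hold it level about a centimetre above the lid, centred on it and squared up with its edges; nothing may touch or shift the lid, and leave the jars and the round mask as they stand. Finish while still holding the mask there, motionless: do not lay it down or let go.

Things in the scene. Friction and masses are not known exactly. Their poses are not given: they have to be found in the camera images.
- mask: Rectangular spray mask, loose, about 0.16 kg: bare aluminium plate 3 mm thick, 100 mm along x, 130 mm along y, cut-outs the same after a half turn; a 50 mm wide tongue to x = -93 mm carries an upright grip. Origin: centre of the plate's underside; x from grip to plate, z up. Lies level, grip roughly towards the robot (yaw within 0.25 rad), on one of two like rests; which one varies.
- mask_grip (a point): Where to hold the rectangular mask: centre of its upright wooden grip, 75 mm from the mask's origin along -x and 40 mm above the plate's underside. The grip is 14 mm thick along the mask's x (pinch it that way), 50 mm wide along y, its top 60 mm above the plate's underside. Same axes as the mask.
- round_mask: Bystander: round spray mask, same material and same grip, but its plate is a disc of 100 mm diameter. Origin: centre of the disc's underside; grip 75 mm away along its -x. Leave it lying.
- rest_a: Fixed plywood rest under the rectangular mask: its two battens carry the mask's underside 22 mm above the work surface. Origin on the work surface below the mask's origin, same axes as the mask; its base board reaches from x = -105 to 65 mm and is 120 mm wide.
- lid: Box lid with amber-yellow lacquer, loose, 70 mm along its x, 100 mm along its y over the bead round its foot (top face 66 x 96 mm), 28 mm high, about 0.2 kg, lying flat in the middle of the banding wheel, top face up. Origin: centre of its underside, z up, y along its long side. Yaw within 0.45 rad.
- lid_top (a point): Centre of the lid's flat top face, 28 mm above its underside (83 mm above the work surface); same axes as the lid.
- wheel: Banding wheel (decorator's turntable): dark iron foot and a flat aluminium disc of 180 mm diameter that turns easily, its top 55 mm above the work surface, fixed to the bench. Origin: centre of its underside.
- board: Fixed drying board, 370 mm along its x (roughly away from the robot), 100 mm wide along its y, top 16 mm above the work surface, standing between the masks and the wheel. Origin: its centre, on the work surface.
- jar1: Bystander: lacquered jar with a dark mouth, loose, 110 mm high, 72 mm diameter, about 0.22 kg, upright on the drying board (the nearest of the three to the robot; its mouth 126 mm above the work surface, the highest). Origin: centre of its underside.
- jar2: Bystander: lacquered jar, loose, 100 mm high, 68 mm diameter, in the middle of the board. Origin: centre of its underside.
- jar3: Bystander: lacquered jar, loose, 90 mm high, 74 mm diameter, at the far end of the board. Origin: centre of its underside.
Not all that is in view belongs to the job. There is more than one size of the lid; the job needs the smallest.

How it is judged:
By the outcome, as a careful person would: the job done as asked, in the order asked, and still so for the second after the job is handed in, while the arm keeps its last pose, push and grip.
It also fails if it takes over 46 s, if anything falls off the work surface, if the arm or the gripper's body presses on something with over 40 N, if the wrist force passes 120 N, or if a joint passes its speed limit or range.

## Working session

There is one attempt and no reset: what is moved stays moved. The work goes in short steps, Python scripts to look and compute and a tool call to move; the robot and the scene stay as the last step left them, time stands still between calls to the robot, and variables do not carry over. Pictures are saved under pics/ and viewed, at most 10 in all, crops included, and the job is handed in when it is done.

Besides the shell and the picture viewer there is one more tool, called after "Emit:" as name(argument=value, ...), one argument or row to a line, values as JSON. drive_tool: Moves the arm, as the interface text tells. Its arguments: {"type":"object","properties":{"series":{"type":"array"}},"required":["series"]}

```bash
mkdir -p pics; ls
python3 - <<'E'
from station import sensors, vision
import cv2,pickle
s=sensors.get_state();print(s)
d={}
for n in("scene","side","wrist"):
    d[n]=vision.get_image(n);cv2.imwrite(f"pics/{n}0.png",d[n]["img"]);print(n,d[n]["mtx"],d[n]["k1"],-d[n]["R"].T@d[n]["t"])
pickle.dump(d,open("im0.pkl","wb"))
E
```

```text
pics
{'clock': 0.0, 'joint_pos': array([-2.57772291e-05,  3.14250104e-01, -4.80893485e-02,  1.21020568e+00,
       -9.80718996e-06,  1.57077193e+00]), 'dq': array([ 6.79565626e-04,  8.67296818e-05,  4.36045895e-04,  8.07739788e-04,
        1.19637989e-04, -4.09062100e-04]), 'joint_efforts': array([ 1.69644722e-03, -5.39594257e+01,  3.39749372e+01,  1.94567809e-02,
        9.49871333e-05,  6.01428906e-05]), 'tool_pos': array([ 5.99410899e-01, -1.86963512e-05,  2.30415636e-01]), 'tool_rot': array([ 7.07106994e-01,  7.07106027e-01, -6.21747091e-04, -6.14843388e-04]), 'contact_force': array([-0.0881946 , -0.47977274, -0.55775322]), 'torque': array([-0.0099367 , -0.04083186, -0.02371646]), 'grasp_force': 0.0, 'finger_gap': 0.08548389565570934}
scene [[460.20510357   0.         276.21636447]
 [  0.         460.20510357 202.62783087]
 [  0.           0.           1.        ]] -0.06928881028798428 [ 1.37448592 -0.42469909  0.75183102]
side [[431.20526697   0.         281.66607265]
 [  0.         431.20526697 215.92958315]
 [  0.           0.           1.        ]] 0.04366866967523385 [0.38463838 0.71760863 0.98596528]
wrist [[307.0023736    0.         279.49443835]
 [  0.         307.0023736  208.87702618]
 [  0.           0.           1.        ]] -0.032693954362765947 [0.59757117 0.07930826 0.37375279]
```

View pics/scene0.png

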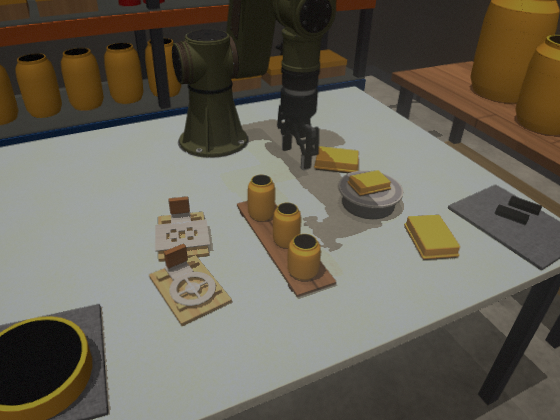

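View pics/side0.png

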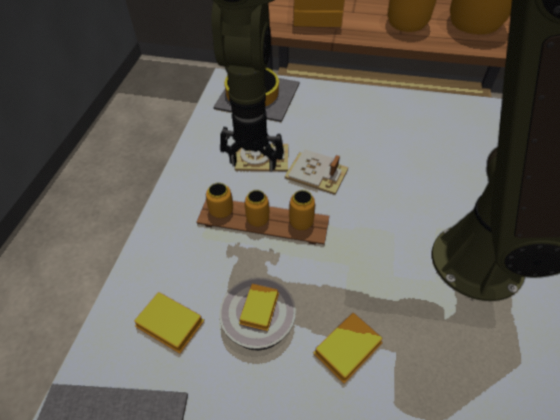

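The rectangular mask is on the nearer rest (scene ~(182,235), side ~(318,168)). The round mask is on the farther rest, the jars are in the middle, and the lid is on the wheel (scene (370,183), side (259,307)). Next I'll zoom in for exact corners.

```bash
cat > h.py <<'E'
import numpy as np,cv2
def ray(d,uv):
    uv=np.atleast_2d(np.array(uv,float)); K=d["mtx"]
    p=(uv-[K[0,2],K[1,2]])/[K[0,0],K[1,1]]
    q=p.copy()
    for _ in range(20): q=p/(1+d["k1"]*(q**2).sum(1,keepdims=True))
    return np.c_[q,np.ones(len(q))]@d["R"], -d["R"].T@d["t"]
def toz(d,uv,z):
    r,c=ray(d,uv); return c+r*((z-c[2])/r[:,2:3])
def proj(d,X):
    X=np.atleast_2d(X)@d["R"].T+d["t"]; q=X[:,:2]/X[:,2:]
    q=q*(1+d["k1"]*(q**2).sum(1,keepdims=True)); K=d["mtx"]
    return q*[K[0,0],K[1,1]]+[K[0,2],K[1,2]]
def crop(im,u,v,w,h,W,H):
    c=cv2.resize(im[v:v+h,u:u+w],(W,H),interpolation=cv2.INTER_CUBIC)
    s=W/w
    for k in range(0,w,10): cv2.putText(c,str(u+k),(int(k*s),8),0,.28,(0,0,255),1);cv2.line(c,(int(k*s),9),(int(k*s),13),(0,0,255),1)
    for k in range(0,h,10): cv2.putText(c,str(v+k),(0,int(k*s)+3),0,.28,(0,0,255),1)
    return c
E
python3 - <<'E'
import pickle,cv2,numpy as np
from h import *
d=pickle.load(open("im0.pkl","rb"))
S,D=d["scene"]["img"],d["side"]["img"]
a=crop(S,140,190,80,60,400,300);b=crop(S,330,160,80,60,400,300);c=crop(D,280,145,80,60,400,300);e=crop(D,215,275,80,60,400,300)
cv2.imwrite("pics/z1.png",np.vstack([np.hstack([a,b]),np.hstack([c,e])]))
E
```

```text
(no output)
```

View pics/z1.png

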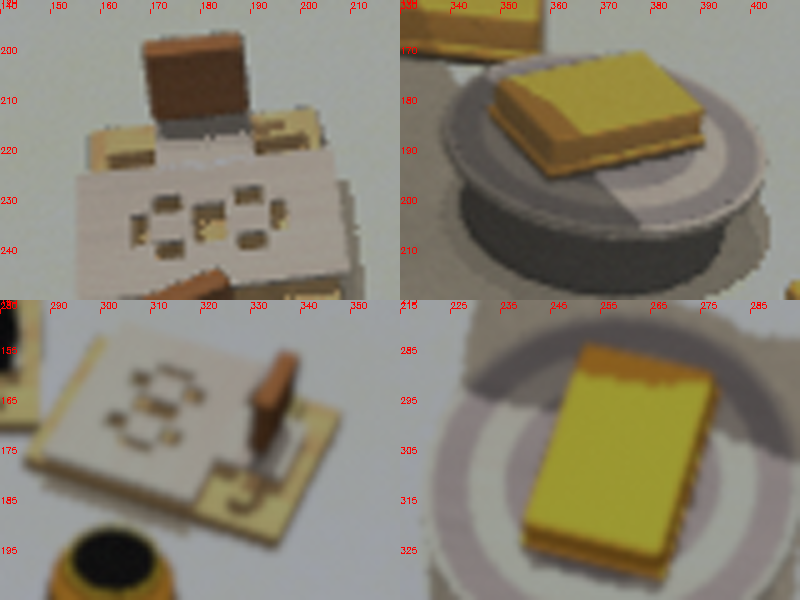

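View pics/wrist0.png

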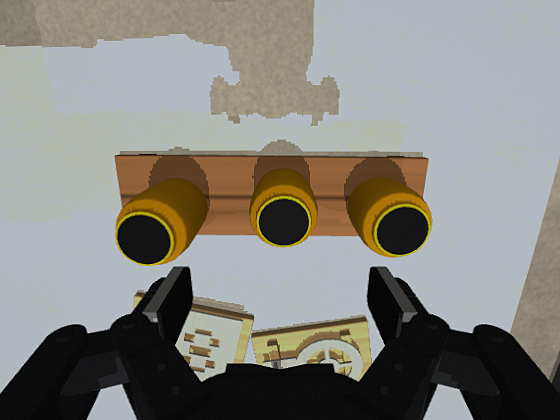

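Wrist view: jars at (145,238), (283,220) and (400,230), with parts of the masks at the bottom. The crops give corners of the plate, grip and lid. I'll compute coarse poses and then go above the mask for a wrist look.

Run:
```python
import pickle
from h import *
d=pickle.load(open("im0.pkl","rb")); np.set_printoptions(precision=4,suppress=True)
print("lid side",t:=toz(d["side"],[(252,284),(277.5,289.5),(267.5,326),(239.5,319.5)],.083),t.mean(0))
print("lid scene",t:=toz(d["scene"],[(378.5,171),(390,182),(361.5,188),(350.5,175.5)],.083),t.mean(0))
print("mask scene",toz(d["scene"],[(155.5,224.5),(206.5,220),(209.5,243.5)],.025))
print("grip top scene",toz(d["scene"],[(169,200),(188,198)],.082))
print("mask side",toz(d["side"],[(304,155.5),(286,177),(319,190)],.025))
print("grip top side",toz(d["side"],[(336,155),(331,164)],.082))
w=d["wrist"]
print("jars",toz(w,[(145,238)],.126),toz(w,[(283,221)],.116),toz(w,[(403,229)],.106))
```

```text
lid side [[0.5549 0.2304 0.083 ]
 [0.4925 0.2332 0.083 ]
 [0.4962 0.3264 0.083 ]
 [0.5611 0.3233 0.083 ]] [0.5262 0.2784 0.083 ]
lid scene [[0.508  0.3191 0.083 ]
 [0.5677 0.3144 0.083 ]
 [0.5616 0.2256 0.083 ]
 [0.4971 0.2327 0.083 ]] [0.5336 0.273  0.083 ]
mask scene [[ 0.4235 -0.2966  0.025 ]
 [ 0.4572 -0.172   0.025 ]
 [ 0.5486 -0.1946  0.025 ]]
grip top scene [[ 0.4131 -0.2524  0.082 ]
 [ 0.4236 -0.2061  0.082 ]]
mask side [[ 0.5123 -0.2864  0.025 ]
 [ 0.5511 -0.1827  0.025 ]
 [ 0.4443 -0.149   0.025 ]]
grip top side [[ 0.4105 -0.2472  0.082 ]
 [ 0.4205 -0.2064  0.082 ]]
jars [[ 0.4785 -0.0295  0.126 ]] [[ 0.6005 -0.017   0.116 ]] [[ 0.7138 -0.0288  0.106 ]]
```

Emit:
drive_tool(
  series=[
    [0, 0, 0, 0.1, -0.03, -0.05, 1],
    [0, 0, 0, 0.2, -0.06, -0.05, 1],
    [0, 0, 0, 0.3, -0.1, -0.05, 1],
    [0, 0, 0, 0.4, -0.13, -0.05, 1],
    [0, 0, 0, 0.5, -0.16, -0.05, 1],
  ],
)

```text
clock: 0.57
tool_pos: [0.5367, 0.1957, 0.2513]
tool_rot: [0.707, 0.707, -0.0, -0.0]
contact_force: [0.4, 0.2, -0.5]
finger_gap: 0.0854
grasp_force: 0.0
```

Emit:
drive_tool(
  series=[
    [0, 0, 0, 0.1, -0.02, 0, 1],
    [0, 0, 0, 0.14, -0.02, 0, 1],
    [0, 0, 0, 0.14, -0.02, 0, 1],
    [0, 0, 0, 0.14, -0.02, 0, 1],
    [0, 0, 0, 0.14, -0.02, 0, 1],
  ],
)

```text
clock: 0.98
tool_pos: [0.5298, 0.2494, 0.251]
tool_rot: [0.707, 0.707, -0.0, 0.0]
contact_force: [0.8, -0.6, -0.7]
finger_gap: 0.0852
grasp_force: 0.0
```

Run:
```python
from station import sensors, vision
import cv2,pickle
s=sensors.get_state();print(s["clock"],s["tool_pos"],s["tool_rot"])
d=vision.get_image("wrist");cv2.imwrite("pics/w1.png",d["img"]);pickle.dump(d,open("im1.pkl","wb"))
```

```text
0.9833 [0.52979305 0.24939687 0.25097536] [ 7.07317059e-01  7.06896247e-01 -4.94862251e-04  1.69305395e-04]
```

View pics/w1.png

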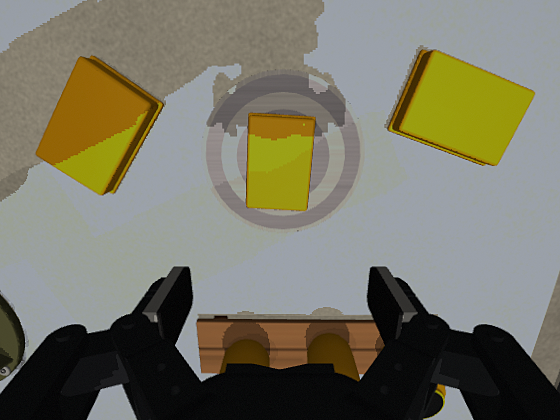

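The lid on the wheel is clear: top face corners at about (249,114), (315,117), (308,210) and (247,208). I'll segment it.

```bash
cat > lid.py <<'E'
from h import *
def lid(d,z=.083):
    hsv=cv2.cvtColor(d["img"],cv2.COLOR_BGR2HSV); m=((hsv[...,1]>150)&(hsv[...,2]>70)).astype(np.uint8)
    m[:90]=0;m[240:]=0;m[:,:205]=0;m[:,365:]=0
    c=max(cv2.findContours(m,cv2.RETR_EXTERNAL,cv2.CHAIN_APPROX_NONE)[0],key=cv2.contourArea)
    return c[:,0]
E
python3 - <<'E'
import pickle
from lid import *
from scipy.optimize import least_squares
np.set_printoptions(precision=4,suppress=True)
d=pickle.load(open("im1.pkl","rb")); c=lid(d); print(-d["R"].T@d["t"])
P=toz(d,c,.083)[:,:2]; r=cv2.minAreaRect((P*1000).astype(np.float32));print(r,cv2.boxPoints(r))
# silhouette fit: hull of top (66x96 @.083) and foot (70x100 @.055..~.059)
def sil(p):
    x,y,a=p;R=np.array([[np.cos(a),-np.sin(a)],[np.sin(a),np.cos(a)]]);pts=[]
    for w,h,z in((33,48,.083),(35,50,.059),(35,50,.055)):
        q=np.array([(w,h),(w,-h),(-w,-h),(-w,h)])/1000@R.T+[x,y];pts.append(np.c_[q,[z]*4])
    return cv2.convexHull(proj(d,np.vstack(pts)).astype(np.float32))
f=lambda p:[cv2.pointPolygonTest(sil(p),(float(u),float(v)),True) for u,v in c]
s=least_squares(f,[.53,.277,-.06],diff_step=1e-3,x_scale=[.01,.01,.1],loss="soft_l1");print(s.x,np.sqrt(np.mean(np.square(f(s.x)))))
im=d["img"].copy()
for k in((33,48,.083),):
    a=s.x[2];R=np.array([[np.cos(a),-np.sin(a)],[np.sin(a),np.cos(a)]]);q=np.array([(33,48),(33,-48),(-33,-48),(-33,48)])/1000@R.T+s.x[:2]
    print(proj(d,np.c_[q,[.083]*4]))
    cv2.polylines(im,[np.int32(proj(d,np.c_[q,[.083]*4])*16)],True,(255,0,0),1,cv2.LINE_AA,4)
cv2.imwrite("pics/w1z.png",crop(im,220,90,120,140,600,700)[:600])
E
```

```text
[0.5278 0.3289 0.3941]
((526.9920043945312, 274.4947509765625), (97.05375671386719, 65.6247787475586), 86.5343017578125) [[491.3061 228.0402]
 [556.8109 224.0731]
 [562.6779 320.9493]
 [497.1731 324.9164]]
[ 0.5269  0.273  -0.0597] 0.9500552668627048
[[315.3549 118.5038]
 [306.8421 211.5067]
 [245.185  208.0224]
 [247.7046 114.3115]]
```

View pics/w1z.png

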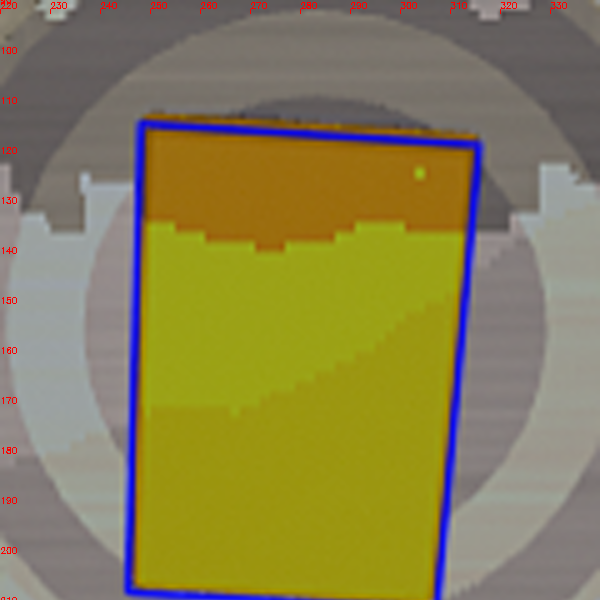

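Emit:
drive_tool(
  series=[
    [0, 0, 0, -0.1, -0.02, 0, 1],
    [0, 0, 0, -0.2, -0.04, 0, 1],
    [0, 0, 0, -0.3, -0.06, 0, 1],
    [0, 0, 0, -0.4, -0.08, 0, 1],
    [0, 0, 0, -0.5, -0.1, 0, 1],
  ],
)

```text
clock: 1.45
tool_pos: [0.4888, 0.0472, 0.2514]
tool_rot: [0.708, 0.706, -0.0, 0.0]
contact_force: [0.1, -0.3, -0.1]
finger_gap: 0.085
grasp_force: 0.0
```

Emit:
drive_tool(
  series=[
    [0, 0, 0.05, -0.1, -0.02, 0, 1],
    [0, 0, 0.1, -0.2, -0.04, 0, 1],
    [0, 0, 0.15, -0.3, -0.06, 0, 1],
    [0, 0, 0.2, -0.4, -0.08, 0, 1],
    [0, 0, 0.25, -0.5, -0.1, 0, 1],
  ],
)

```text
clock: 1.87
tool_pos: [0.4481, -0.1528, 0.2516]
tool_rot: [0.774, 0.633, 0.0, 0.0]
contact_force: [0.7, 0.3, -0.7]
finger_gap: 0.0852
grasp_force: 0.0
```

Emit:
drive_tool(
  series=[
    [0, 0, 0.07, -0.1, -0.01, 0, 1],
    [0, 0, 0.07, -0.2, -0.02, 0, 1],
    [0, 0, 0.07, -0.25, -0.02, 0, 1],
    [0, 0, 0.07, -0.25, -0.02, 0, 1],
    [0, 0, 0.07, -0.25, -0.02, 0, 1],
  ],
)

```text
clock: 2.28
tool_pos: [0.4211, -0.2479, 0.2513]
tool_rot: [0.792, 0.611, 0.0, -0.0]
contact_force: [-0.1, 0.2, -0.1]
finger_gap: 0.0856
grasp_force: 0.0
```

Run:
```python
from station import sensors, vision
import cv2,pickle
s=sensors.get_state();print(s["clock"],s["tool_pos"],s["tool_rot"])
d=vision.get_image("wrist");cv2.imwrite("pics/w2.png",d["img"]);pickle.dump(d,open("im2.pkl","wb"))
```

```text
2.2833 [ 0.42107775 -0.24793878  0.25125594] [ 7.91666909e-01  6.10952929e-01  4.28433981e-05 -1.50466725e-04]
```

View pics/w2.png

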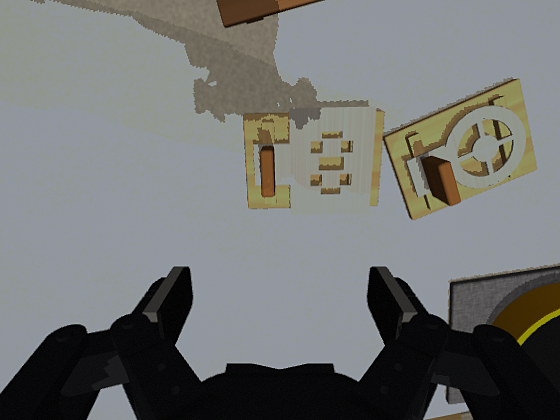

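Mask seen at right-hand centre: grip at about (267,170), plate about x 290–378, y 107–207. I'll fit the plate and grip top from a zoom.

Run:
```python
import pickle
from h import *
d=pickle.load(open("im2.pkl","rb"))
def model(x,y,a,im,s=1):
    R=np.array([[np.cos(a),-np.sin(a)],[np.sin(a),np.cos(a)]])
    for pts,z,col in(([(50,65),(50,-65),(-50,-65),(-50,65)],.025,(255,0,0)),([(-68,25),(-68,-25),(-82,-25),(-82,25)],.082,(0,255,0))):
        q=np.array(pts)/1000@R.T+[x,y];p=proj(d,np.c_[q,[z]*4]);print(p.round(1).tolist());cv2.polylines(im,[np.int32(((p-[235,95])*5+2)*16)],True,col,1,cv2.LINE_AA,4)
im=crop(d["img"],235,95,160,120,800,600);model(.489,-.247,-.25,im);cv2.imwrite("pics/w2z.png",im)
print(toz(d,[(267,171)],.082))
```

```text
[[381.2, 104.4], [371.7, 211.7], [293.3, 212.2], [294.1, 104.6]]
[[278.5, 145.8], [278.8, 193.8], [265.5, 193.9], [264.6, 145.9]]
[[ 0.41132542 -0.22776009  0.082     ]]
```

View pics/w2z.png

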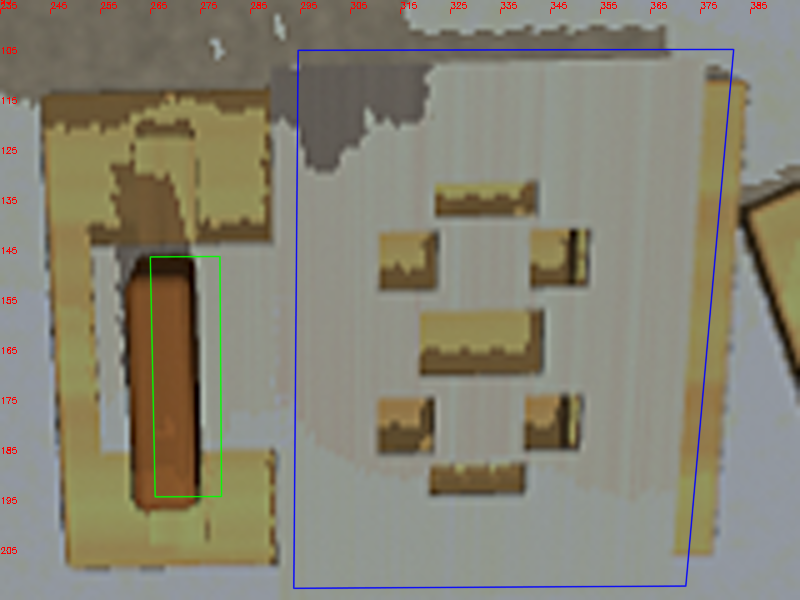

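Run:
```python
import pickle
from h import *
from scipy.optimize import least_squares
np.set_printoptions(precision=4,suppress=True)
d=pickle.load(open("im2.pkl","rb"))
C=lambda a:np.array(a)/5+[235,95]-.4
h=toz(d,C([(481,342),(487,199),(478,479),(408,260),(406,425),(558,258),(552,424)]),.025)
print(h[0],h[1:3].mean(0),h[3:].mean(0)); v=h[1]-h[2];print("yaw",np.arctan2(-v[0],v[1]));v=h[4]-h[6];print(np.arctan2(-v[1],-v[0]))
v=h[3]-h[4]; print(np.arctan2(-v[0],v[1]))
g=toz(d,C([(128,278),(190,278),(198,508),(137,508)]),.082);print("grip",g.mean(0),g)
a=-.237
for x in(h[0],h[3:].mean(0)): print("grip from centre",x[:2]-.075*np.array([np.cos(a),np.sin(a)]))
```

```text
[ 0.4835 -0.2481  0.025 ] [ 0.4838 -0.2484  0.025 ] [ 0.4834 -0.2484  0.025 ]
yaw -0.2370525268047006
-0.24796381670586054
-0.2319730561424557
grip [ 0.4108 -0.2306  0.082 ] [[ 0.4103 -0.2055  0.082 ]
 [ 0.4224 -0.2087  0.082 ]
 [ 0.4115 -0.2557  0.082 ]
 [ 0.3991 -0.2524  0.082 ]]
grip from centre [ 0.4106 -0.2305]
grip from centre [ 0.4105 -0.2308]
```

Emit:
drive_tool(
  series=[
    [0, 0, -0.023, 0.035, -0.036, 0.05, 1],
    [0, 0, -0.023, 0.035, -0.036, 0.15, 1],
    [0, 0, -0.023, 0.035, -0.036, 0.25, 1],
    [0, 0, -0.023, 0.035, -0.036, 0.3, 1],
    [0, 0, -0.023, 0.035, -0.036, 0.3, 1],
  ],
)

```text
clock: 2.75
tool_pos: [0.4085, -0.2259, 0.127]
tool_rot: [0.784, 0.621, -0.001, -0.004]
contact_force: [-1.0, 1.1, 0.0]
finger_gap: 0.0855
grasp_force: 0.0
```

```bash
cat > st.py <<'E'
from station import sensors
import numpy as np
np.set_printoptions(precision=4,suppress=True)
s=sensors.get_state();q=s["tool_rot"]
from scipy.spatial.transform import Rotation as R
M=R.from_quat(q).as_matrix();print(s["clock"],s["tool_pos"],"yaw",np.arctan2(-M[0,0],M[1,0]),"z",M[:,2],s["finger_gap"],s["grasp_force"],s["contact_force"],s["torque"])
E
python3 st.py
```

```text
2.75 [ 0.4085 -0.2259  0.127 ] yaw -0.23155579744299626 z [-0.007   0.0042 -1.    ] 0.08547514654047665 0.0 [-1.0259  1.1072  0.0032] [0.0244 0.0405 0.0003]
```

Emit:
drive_tool(
  series=[
    [0, 0, 0, 0, 0, 0, 1],
    [0, 0, 0, 0, 0, 0, 1],
    [0, 0, 0, 0, 0, 0, 1],
  ],
)

```text
clock: 3.0
tool_pos: [0.4135, -0.2295, 0.1334]
tool_rot: [0.784, 0.62, 0.001, 0.002]
contact_force: [0.1, 0.3, 0.0]
finger_gap: 0.0852
grasp_force: 0.0
```

```bash
python3 st.py
```

```text
3.0 [ 0.4135 -0.2295  0.1334] yaw -0.23260890306906928 z [ 0.003  -0.0016 -1.    ] 0.0851845262791938 0.0 [0.0897 0.2874 0.0344] [-0.0142 -0.0033 -0.0288]
```

Emit:
drive_tool(
  series=[
    [0, 0, 0.007, -0.004, -0.004, 0.06, 1],
    [0, 0, 0.007, -0.004, -0.004, 0.12, 1],
    [0, 0, 0.007, -0.004, -0.004, 0.17, 1],
    [0, 0, 0.007, -0.004, -0.004, 0.2, 1],
    [0, 0, 0.007, -0.004, -0.004, 0.22, 1],
  ],
)

```text
clock: 3.42
tool_pos: [0.4105, -0.2305, 0.0434]
tool_rot: [0.786, 0.618, 0.0, 0.0]
contact_force: [-1.1, 0.2, 0.2]
finger_gap: 0.0855
grasp_force: 0.0
```

Emit:
drive_tool(
  series=[
    [0, 0, 0, 0, 0, 0, 1],
    [0, 0, 0, 0, 0, 0, 1],
    [0, 0, 0, 0, 0, 0, 1],
    [0, 0, 0, 0, 0, 0, 1],
  ],
)

```text
clock: 3.75
tool_pos: [0.411, -0.2308, 0.0445]
tool_rot: [0.786, 0.618, 0.0, 0.001]
contact_force: [1.1, -0.3, 0.0]
finger_gap: 0.0856
grasp_force: 0.0
```

```bash
python3 st.py
```

```text
3.75 [ 0.411  -0.2308  0.0445] yaw -0.23873324068695734 z [ 0.002  -0.0011 -1.    ] 0.08557082746881815 0.0 [ 1.1324 -0.2582  0.031 ] [-0.0103 -0.03    0.0003]
```

Emit:
drive_tool(
  series=[
    [0, 0, 0, 0, 0, 0, 0],
    [0, 0, 0, 0, 0, 0, 0],
    [0, 0, 0, 0, 0, 0, 0],
    [0, 0, 0, 0, 0, 0, 0],
    [0, 0, 0, 0, 0, 0, 0],
  ],
)

```text
clock: 4.17
tool_pos: [0.4099, -0.2302, 0.0434]
tool_rot: [0.786, 0.618, -0.0, 0.0]
contact_force: [0.0, -0.1, -0.7]
finger_gap: 0.0258
grasp_force: 0.0
```

Emit:
drive_tool(
  series=[
    [0, 0, 0, 0, 0, 0, 0],
    [0, 0, 0, 0, 0, 0, 0],
    [0, 0, 0, 0, 0, 0, 0],
    [0, 0, 0, 0, 0, 0, 0],
    [0, 0, 0, 0, 0, 0, 0],
  ],
)

```text
clock: 4.58
tool_pos: [0.4101, -0.2303, 0.0435]
tool_rot: [0.786, 0.618, 0.0, 0.0]
contact_force: [0.0, 0.7, 4.3]
finger_gap: 0.013
grasp_force: 59.0
```

```bash
python3 st.py
```

```text
4.5833 [ 0.4101 -0.2303  0.0435] yaw -0.23879526701523476 z [ 0.0003 -0.0002 -1.    ] 0.012973594812794602 58.97586464881897 [0.0019 0.7194 4.3284] [0.0401 0.0557 0.0003]
```

Gripped with 59 N. Lifting gently.

Emit:
drive_tool(
  series=[
    [0, 0, 0, 0, 0, -0.02, 0],
    [0, 0, 0, 0, 0, -0.06, 0],
    [0, 0, 0, 0, 0, -0.11, 0],
    [0, 0, 0, 0, 0, -0.17, 0],
    [0, 0, 0, 0, 0, -0.23, 0],
  ],
)

```text
clock: 5.0
tool_pos: [0.4089, -0.2296, 0.1359]
tool_rot: [0.786, 0.618, -0.0, -0.001]
contact_force: [0.2, -0.5, -2.1]
finger_gap: 0.0133
grasp_force: 58.6
```

Emit:
drive_tool(
  series=[
    [0, 0, 0, 0, 0, -0.06, 0],
    [0, 0, 0, 0, 0, -0.12, 0],
    [0, 0, 0, 0, 0, -0.18, 0],
    [0, 0, 0, 0, 0, -0.22, 0],
    [0, 0, 0, 0, 0, -0.24, 0],
  ],
)

```text
clock: 5.42
tool_pos: [0.4105, -0.2305, 0.2337]
tool_rot: [0.786, 0.618, 0.0, 0.001]
contact_force: [0.8, -0.2, -1.4]
finger_gap: 0.0135
grasp_force: 58.7
```

Emit:
drive_tool(
  series=[
    [0, 0, 0, 0, 0, 0, 0],
    [0, 0, 0, 0, 0, 0, 0],
    [0, 0, 0, 0, 0, 0, 0],
  ],
)

```text
clock: 5.67
tool_pos: [0.4091, -0.2297, 0.2299]
tool_rot: [0.786, 0.618, -0.0, -0.001]
contact_force: [-0.5, 0.1, -1.1]
finger_gap: 0.0134
grasp_force: 58.7
```

```bash
python3 st.py
python3 - <<'E'
from station import vision
import cv2,pickle
from h import *
d={n:vision.get_image(n) for n in("scene","side","wrist")};pickle.dump(d,open("im3.pkl","wb"))
cv2.imwrite("pics/l3.png",cv2.resize(np.vstack([np.hstack([d["scene"]["img"],d["side"]["img"]]),np.hstack([d["wrist"]["img"]]*2)]),(800,600)))
E
```

```text
5.6667 [ 0.4091 -0.2297  0.2299] yaw -0.2387172014852894 z [-0.0021  0.0012 -1.    ] 0.01335803356879417 58.70706260204315 [-0.5342  0.0913 -1.1157] [ 0.0183  0.0729 -0.0091]
```

View pics/l3.png

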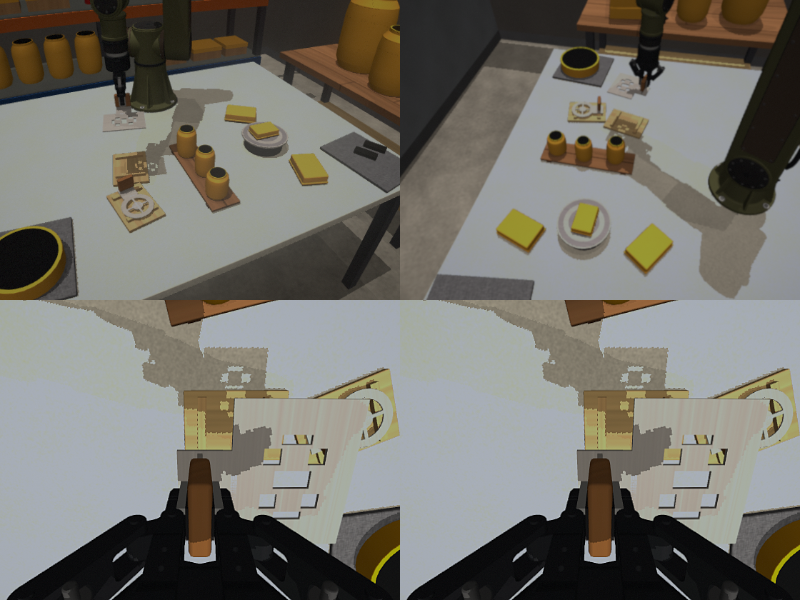

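The mask hangs level from the grip, with the round mask and jars undisturbed. Next I'll carry it over the jars at about 0.21 m underside height.

Emit:
drive_tool(
  series=[
    [0, 0, 0, 0.03, -0.005, 0, 0],
    [0, 0, 0, 0.08, -0.012, 0, 0],
    [0, 0, 0, 0.15, -0.023, 0, 0],
    [0, 0, 0, 0.23, -0.036, 0, 0],
    [0, 0, 0, 0.31, -0.048, 0, 0],
  ],
)

```text
clock: 6.23
tool_pos: [0.42, -0.1035, 0.2308]
tool_rot: [0.787, 0.617, -0.0, -0.0]
contact_force: [1.0, 0.6, -2.3]
finger_gap: 0.0135
grasp_force: 58.6
```

Emit:
drive_tool(
  series=[
    [0, 0, 0, 0.08, -0.012, 0, 0],
    [0, 0, 0, 0.16, -0.025, 0, 0],
    [0, 0, 0, 0.24, -0.037, 0, 0],
    [0, 0, 0, 0.32, -0.05, 0, 0],
    [0, 0, 0, 0.4, -0.062, 0, 0],
  ],
)

```text
clock: 6.65
tool_pos: [0.4335, 0.0583, 0.231]
tool_rot: [0.786, 0.618, -0.0, -0.0]
contact_force: [0.1, -0.4, -2.0]
finger_gap: 0.0136
grasp_force: 58.6
```

Emit:
drive_tool(
  series=[
    [0, 0, 0, 0.08, -0.012, 0, 0],
    [0, 0, 0, 0.16, -0.025, 0, 0],
    [0, 0, 0, 0.24, -0.037, 0, 0],
    [0, 0, 0, 0.31, -0.048, 0, 0],
    [0, 0, 0, 0.36, -0.056, 0, 0],
  ],
)

```text
clock: 7.07
tool_pos: [0.4459, 0.2043, 0.2308]
tool_rot: [0.786, 0.619, -0.0, -0.001]
contact_force: [0.5, -0.3, -1.6]
finger_gap: 0.0133
grasp_force: 58.6
```

Emit:
drive_tool(
  series=[
    [0, 0, -0.04, 0.04, -0.006, 0, 0],
    [0, 0, -0.09, 0.08, -0.012, 0, 0],
    [0, 0, -0.14, 0.12, -0.018, 0, 0],
    [0, 0, -0.19, 0.16, -0.025, 0, 0],
    [0, 0, -0.227, 0.18, -0.028, 0, 0],
  ],
)

```text
clock: 7.48
tool_pos: [0.4521, 0.276, 0.2307]
tool_rot: [0.727, 0.687, -0.0, -0.001]
contact_force: [0.2, -0.2, -1.5]
finger_gap: 0.0132
grasp_force: 58.6
```

Emit:
drive_tool(
  series=[
    [0, 0, 0, 0, 0, 0, 0],
    [0, 0, 0, 0, 0, 0, 0],
    [0, 0, 0, 0, 0, 0, 0],
    [0, 0, 0, 0, 0, 0, 0],
    [0, 0, 0, 0, 0, 0, 0],
  ],
)

```text
clock: 7.9
tool_pos: [0.4528, 0.2732, 0.2314]
tool_rot: [0.729, 0.685, -0.0, 0.0]
contact_force: [-0.6, 0.1, -1.3]
finger_gap: 0.0132
grasp_force: 58.6
```

```bash
python3 st.py
```

```text
7.9 [0.4528 0.2732 0.2314] yaw -0.061766412271967115 z [ 0.     -0.0001 -1.    ] 0.01323794716288342 58.588621616363525 [-0.5698  0.0963 -1.306 ] [-0.0196  0.0405  0.001 ]
```

Emit:
drive_tool(
  series=[
    [0, 0, 0, 0.013, -0.003, 0.04, 0],
    [0, 0, 0, 0.013, -0.003, 0.09, 0],
    [0, 0, 0, 0.013, -0.003, 0.15, 0],
    [0, 0, 0, 0.013, -0.003, 0.19, 0],
    [0, 0, 0, 0.013, -0.003, 0.22, 0],
  ],
)

```text
clock: 8.32
tool_pos: [0.4511, 0.2782, 0.1416]
tool_rot: [0.729, 0.685, -0.001, -0.0]
contact_force: [0.1, -0.4, -1.2]
finger_gap: 0.0132
grasp_force: 58.5
```

Emit:
drive_tool(
  series=[
    [0, 0, 0, 0, 0, 0, 0],
    [0, 0, 0, 0, 0, 0, 0],
    [0, 0, 0, 0, 0, 0, 0],
    [0, 0, 0, 0, 0, 0, 0],
    [0, 0, 0, 0, 0, 0, 0],
  ],
)

```text
clock: 8.73
tool_pos: [0.4527, 0.2796, 0.1444]
tool_rot: [0.728, 0.685, 0.001, 0.0]
contact_force: [0.2, -0.4, -1.6]
finger_gap: 0.0134
grasp_force: 58.7
```

```bash
python3 st.py;  python3 - <<'E'
from station import vision
import pickle
from h import *
d={n:vision.get_image(n) for n in("scene","side","wrist")};pickle.dump(d,open("im4.pkl","wb"))
x=(.527,.274)
# predicted mask centre / corners in each view for TCP pose
from station import sensors
s=sensors.get_state();t=s["tool_pos"];a=-.0617
R=np.array([[np.cos(a),-np.sin(a)],[np.sin(a),np.cos(a)]])
for n in d:
    q=np.array([(-75,0)])/1000
    pts=np.array([(125,65),(125,-65),(25,-65),(25,65)])/1000@R.T+t[:2]
    print(n,proj(d[n],np.c_[pts,[t[2]-.0185]*4]).round(0).tolist())
m=cv2.cvtColor(d["wrist"]["img"],cv2.COLOR_BGR2HSV);y=((m[...,1]>150)&(m[...,2]>70)).astype(np.uint8)
n,l,st,c=cv2.connectedComponentsWithStats(y)
for i in range(1,n):
    if st[i,4]>30: print(st[i],c[i].round(1))
E
```

```text
8.7333 [0.4527 0.2796 0.1444] yaw -0.060618886896040364 z [ 0.0017  0.001  -1.    ] 0.013377980730951084 58.66807401180267 [ 0.1686 -0.413  -1.5914] [0.0094 0.0298 0.0396]
scene [[402.0, 169.0], [360.0, 178.0], [341.0, 160.0], [382.0, 152.0]]
side [[227.0, 315.0], [246.0, 265.0], [287.0, 274.0], [272.0, 326.0]]
wrist [[520.0, 139.0], [471.0, 340.0], [320.0, 341.0], [332.0, 137.0]]
[ 513   51   47  125 3648] [541.9 123.6]
[   41    84   166   183 17873] [120.6 175.2]
[395 189  42  13 520] [415.1 195. ]
[368 208  26  22 499] [380.3 218.5]
[382 240  46  22 944] [404.5 250.5]
[ 264  257   33  102 3145] [279.5 307.2]
[363 272  23  13 278] [373.8 278. ]
[515 386  42  28 519] [539.8 395.5]
[378 397  28  23  79] [390.3 406.4]
```

```bash
cat > fit.py <<'E'
import sys,pickle
from h import *
from scipy.spatial.transform import Rotation as Ro
from scipy.optimize import least_squares
from scipy.ndimage import map_coordinates
np.set_printoptions(precision=4,suppress=True)
def fit(d,p0,rad=6):
    g=cv2.GaussianBlur(d["img"].astype(np.float32),(0,0),1)
    X=lambda p,q:q@Ro.from_euler("zyx",p[3:]).as_matrix().T+p[:3]
    C=np.array([(50,65,3),(50,-65,3),(-50,-65,3),(-50,65,3)])/1000.
    Q=[];N=[]
    for i,j in((0,1),(0,3),(1,2)):
        a,b=C[i],C[j];t=np.linspace(.05,.95,40)[:,None];Q.append(a+(b-a)*t);N.append(np.tile([[1,0,0],[0,1,0],[0,-1,0]][(0,3,2).index(j-0) if False else {(0,1):0,(0,3):1,(1,2):2}[(i,j)]],(40,1)))
    Q=np.vstack(Q);N=np.vstack(N)*1.
    p=np.array(p0,float)
    for it in range(6):
        u=proj(d,X(p,Q));n=proj(d,X(p,Q+N*.001))-u;n/=np.linalg.norm(n,axis=1,keepdims=True)
        s=np.arange(-rad,rad+.01,.25)
        S=u[:,None]+n[:,None]*s[None,:,None]
        v=np.stack([map_coordinates(g[...,c],[S[...,1],S[...,0]],order=1) for c in range(3)],-1)
        G=np.linalg.norm(v[:,4:]-v[:,:-4],axis=-1);k=G.argmax(1);ok=(G.max(1)>12)
        e=u+n*(s[k+2])[:,None]
        f=lambda p:(((proj(d,X(p,Q))-e)*n).sum(1))[ok]
        # roll/pitch/z weakly constrained: prior
        prior=lambda p:(p-p0)/np.array([.01,.01,.002,.1,.02,.02])
        r=least_squares(lambda p:np.r_[f(p),prior(p)*3],p,loss="soft_l1",x_scale=[.01,.01,.01,.1,.1,.1]);p=r.x;rad=max(3,rad-1)
    return p,e,ok,f(p),X
E
python3 - <<'E'
from fit import *
D=pickle.load(open("im4.pkl","rb"));d=D["wrist"]
a=-.0606;t=np.array([.4527,.2796,.1444]);p0=np.r_[t+[.075*np.cos(a),.075*np.sin(a),-.0215],a,0,0]
p,e,ok,res,X=fit(d,p0,8);print("pred",p0,"\nfit ",p,ok.sum(),np.sqrt((res**2).mean()))
im=cv2.resize(d["img"][120:360,300:540],(600,600),interpolation=cv2.INTER_CUBIC)
for q,o in zip(e,ok): cv2.circle(im,tuple(int(v) for v in ((q-[300,120])*2.5+1)),2,(0,0,255) if o else (255,0,255),-1)
C=np.array([(50,65,3),(50,-65,3),(-50,-65,3),(-50,65,3)])/1000.
for pp,col in((p0,(255,0,0)),(p,(0,255,0))): cv2.polylines(im,[np.int32(((proj(d,X(pp,C))-[300,120])*2.5+1)*16)],True,col,1,cv2.LINE_AA,4)
o=[im]
r=[]
for nm,u,v in(("side",217,255),("scene",325,140)):
    k=cv2.resize(D[nm]["img"][v:v+90,u:u+80-20+20],(200,225),interpolation=cv2.INTER_CUBIC)
    C0=C.copy();C0[:,2]=0
    cv2.polylines(k,[np.int32(((proj(D[nm],X(p,C))-[u,v])*2.5+1)*16)],True,(0,255,0),1,cv2.LINE_AA,4);r.append(k)
r.append(np.zeros((150,200,3),np.uint8));cv2.imwrite("pics/fit4.png",np.hstack([im,np.vstack(r)]))
E
```

```text
pred [ 0.5276  0.2751  0.1229 -0.0606  0.      0.    ] 
fit  [ 0.5216  0.2757  0.1281 -0.0561 -0.0005  0.0005] 56 0.8776971920879545
```

View pics/fit4.png

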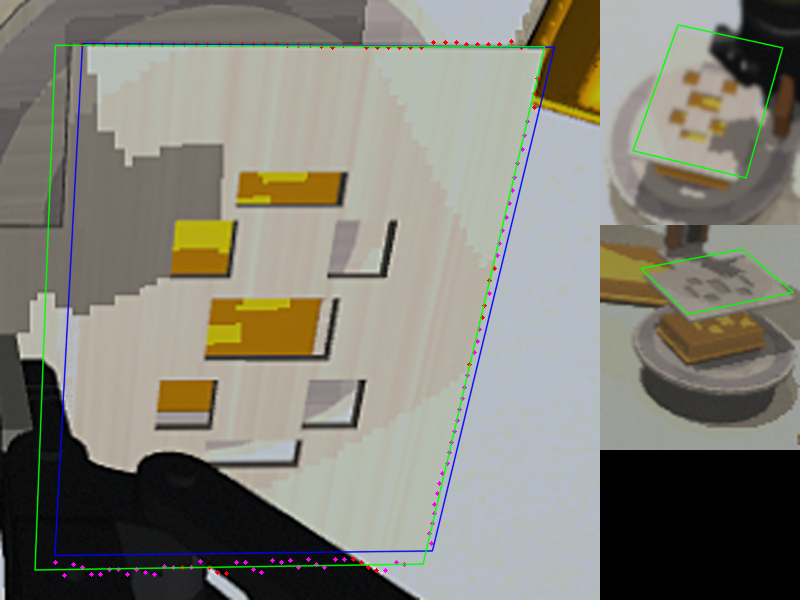

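The plate hangs right over the wheel with the lid showing through the cut-outs. The left edge agrees with the prediction (blue), but the right edge sits about 3.6 px inside it, so there may be some sag or yaw. I'll refit with the left, right and top edges plus the cut-out centres.

```bash
cat > fit2.py <<'E'
from fit import *
X=lambda p,q:q@Ro.from_euler("zyx",p[3:]).as_matrix().T+p[:3]
d2=pickle.load(open("im2.pkl","rb"))
H2=np.array([(487,199),(481,342),(478,479),(408,260),(406,425),(559,258),(552,424)])/5+[235,95]-.4
P=toz(d2,H2,.025)-[.4836,-.2483,.022]
P=P@Ro.from_euler("z",-.238).as_matrix(); H=P-[*P[1:2,:2].mean(0)*0,0]
def edges(d,p0,rad=7):
    g=cv2.GaussianBlur(d["img"].astype(np.float32),(0,0),.8)
    t=np.linspace(0,1,40)[:,None]
    A=lambda a,b:np.array(a)/1000.+(np.array(b)-np.array(a))/1000.*t
    Q=np.vstack([A((50,60,3),(50,-55,3)),A((-45,65,3),(45,65,3)),A((-50,60,3),(-50,5,3))])
    N=np.repeat([[1.,0,0],[0,1,0],[-1,0,0]],40,0)
    return g,Q,N
def solve(d,p0,hp=None,sig=(.005,.005,.0015,.05,.03,.03),rad=7):
    g,Q,N=edges(d,p0);p=np.array(p0,float)
    for it in range(8):
        u=proj(d,X(p,Q));n=proj(d,X(p,Q+N*.001))-u;n/=np.linalg.norm(n,axis=1,keepdims=True)
        s=np.arange(-rad,rad+.01,.25);S=u[:,None]+n[:,None]*s[None,:,None]
        v=np.stack([map_coordinates(g[...,c],[S[...,1],S[...,0]],order=1) for c in range(3)],-1)
        G=np.linalg.norm(v[:,4:]-v[:,:-4],axis=-1);k=G.argmax(1);ok=G.max(1)>5;e=u+n*s[k+2][:,None]
        def f(p):
            r=[(((proj(d,X(p,Q))-e)*n).sum(1))[ok]/1.]
            if hp is not None: r.append((proj(d,X(p,H))-hp).ravel()*1.5)
            r.append(3*(p-p0)/np.array(sig));return np.concatenate(r)
        p=least_squares(f,p,loss="soft_l1",x_scale=[.01,.01,.01,.1,.1,.1]).x;rad=max(2.5,rad-.8)
    r=f(p);m=ok.sum();seg=[((((proj(d,X(p,Q))-e)*n).sum(1))[i*40:i*40+40][ok[i*40:i*40+40]]) for i in range(3)]
    print("edge n/rms",[(len(z),round(float(np.sqrt((z**2).mean())),2)) for z in seg])
    if hp is not None: print("hole res px",(proj(d,X(p,H))-hp).round(1).tolist())
    return p
E
python3 - <<'E'
from fit2 import *
print("holes mm",(H*1000).round(1).tolist())
d=pickle.load(open("im4.pkl","rb"))["wrist"]
h4=np.array([(291,189),(272,328),(253,453),(204,248),(186,404),(362,248),(334,404)])/2.5+[300,120]-.3
a=-.0606;t=np.array([.4527,.2796,.1444]);p0=np.r_[t+[.075*np.cos(a),.075*np.sin(a),-.0215],a,0,0]
print(p0);print(solve(d,p0,h4));print(solve(d,p0,None));print(solve(d,p0,h4,(.01,.01,.01,.1,.1,.1)))
E
```

```text
holes mm [[0.2, 34.0, 3.0], [-0.2, 0.2, 3.0], [0.2, -34.1, 3.0], [-18.2, 20.1, 3.0], [-18.0, -20.1, 3.0], [17.8, 20.0, 3.0], [18.0, -20.4, 3.0]]
[ 0.5276  0.2751  0.1229 -0.0606  0.      0.    ]
edge n/rms [(37, 0.23), (40, 0.55), (30, 0.71)]
hole res px [[0.6, -0.1], [-0.5, 0.1], [0.3, -0.1], [-0.4, 0.2], [0.3, 0.1], [-0.5, 0.1], [-0.3, -0.0]]
[ 0.5255  0.2751  0.1229 -0.0571  0.0003  0.0065]
edge n/rms [(37, 0.23), (40, 0.56), (30, 0.74)]
[ 0.5255  0.2751  0.1229 -0.0575 -0.0003  0.0061]
edge n/rms [(37, 0.23), (40, 0.58), (30, 0.75)]
hole res px [[0.6, -0.1], [-0.4, 0.1], [0.3, -0.2], [-0.3, 0.3], [0.3, 0.2], [-0.5, 0.0], [-0.3, -0.1]]
[ 0.5255  0.2752  0.1231 -0.0557  0.0034  0.0097]
```

The mask is level (pitch and roll under 0.01). The wrist camera puts it 2 mm in x from the mechanical prediction, which is within calibration error. I'll cross-check the lid and mask with the two fixed cameras, whose biases cancel.

```bash
cat > lid3.py <<'E'
from fit2 import *
def sil(d,p):
    x,y,a=p;R=np.array([[np.cos(a),-np.sin(a)],[np.sin(a),np.cos(a)]]);pts=[]
    for w,h,z in((33,48,.083),(35,50,.059),(35,50,.055)):
        q=np.array([(w,h),(w,-h),(-w,-h),(-w,h)])/1000@R.T+[x,y];pts.append(np.c_[q,[z]*4])
    return cv2.convexHull(proj(d,np.vstack(pts)).astype(np.float32))
def lidfit(d,roi):
    u0,v0,u1,v1=roi;k=4
    big=cv2.resize(d["img"][v0:v1,u0:u1],None,fx=k,fy=k,interpolation=cv2.INTER_CUBIC)
    hsv=cv2.cvtColor(big,cv2.COLOR_BGR2HSV);m=((hsv[...,1]>130)&(hsv[...,2]>50)).astype(np.uint8)
    c=max(cv2.findContours(m,cv2.RETR_EXTERNAL,cv2.CHAIN_APPROX_NONE)[0],key=cv2.contourArea)[:,0]
    c=(c+.5)/k-.5+[u0,v0]
    f=lambda p:[cv2.pointPolygonTest(sil(d,p),(float(u),float(v)),True) for u,v in c]
    s=least_squares(f,[.528,.275,-.06],diff_step=1e-3,x_scale=[.01,.01,.1],loss="soft_l1",f_scale=.4);return s.x,np.sqrt(np.mean(np.square(f(s.x))))
E
python3 - <<'E'
from lid3 import *
D=pickle.load(open("im0.pkl","rb"))
print("side",lidfit(D["side"],(222,278,290,340)));print("scene",lidfit(D["scene"],(340,165,400,203)));print("wrist",lidfit(pickle.load(open("im1.pkl","rb")),(225,98,340,225)))
D4=pickle.load(open("im4.pkl","rb"))
a=-.059
p0=np.array([.4527+.075*np.cos(a),.2796+.075*np.sin(a),.1229,a,0,0])
for n in("side","scene"):
    d=D4[n];g=cv2.GaussianBlur(d["img"].astype(np.float32),(0,0),.7)
    G=np.sqrt(sum(cv2.Sobel(g[...,c],5,1,0)**2+cv2.Sobel(g[...,c],5,0,1)**2 for c in range(3)))
    G=np.minimum(G,np.percentile(G,97))
    # score shifts: mean gradient along hull silhouette + hole rims
    t=np.linspace(0,1,60)[:,None];hs=[(0,34,22,5),(0,0,22,9),(0,-34,22,5)]
    def out(p):
        C=np.array([(50,65,z) for z in(0,)]);B=np.array([(s*50,q*65,z) for s in(1,-1) for q in(1,-1) for z in(0,3)])/1000.
        h=cv2.convexHull(proj(d,X(p,B)).astype(np.float32))[:,0]
        return np.vstack([h[i]+(h[(i+1)%len(h)]-h[i])*t for i in range(len(h)) if np.linalg.norm(h[(i+1)%len(h)]-h[i])>8])
    best=[]
    for dx in np.arange(-6,6.1,.5):
        for dy in np.arange(-6,6.1,.5):
            p=p0+[dx/1000,dy/1000,0,0,0,0];o=out(p);best.append((map_coordinates(G,[o[:,1],o[:,0]],order=1).mean(),dx,dy))
    best.sort(reverse=True);print(n,"mask dxdy vs TCP-pred",[tuple(np.round(b,1)) for b in best[:6]])
E
```

```text
side (array([ 0.528 ,  0.2747, -0.0207]), np.float64(1.0043051127592688))
scene (array([ 0.524 ,  0.2783, -0.0674]), np.float64(1.503327498471469))
wrist (array([ 0.5269,  0.273 , -0.0612]), np.float64(0.533580992879048))
side mask dxdy vs TCP-pred [(np.float64(119.6), np.float64(1.5), np.float64(1.5)), (np.float64(119.6), np.float64(1.0), np.float64(1.5)), (np.float64(119.5), np.float64(1.5), np.float64(2.0)), (np.float64(119.4), np.float64(1.0), np.float64(2.0)), (np.float64(119.4), np.float64(1.5), np.float64(1.0)), (np.float64(119.4), np.float64(1.0), np.float64(1.0))]
scene mask dxdy vs TCP-pred [(np.float64(179.5), np.float64(-4.0), np.float64(3.0)), (np.float64(179.4), np.float64(-3.5), np.float64(3.0)), (np.float64(179.3), np.float64(-4.0), np.float64(3.5)), (np.float64(179.1), np.float64(-3.5), np.float64(3.5)), (np.float64(179.0), np.float64(-4.0), np.float64(2.5)), (np.float64(179.0), np.float64(-4.5), np.float64(3.0))]
```

Emit:
drive_tool(
  series=[
    [0, 0, 0, 0, 0, 0.02, 0],
    [0, 0, 0, 0, 0, 0.035, 0],
    [0, 0, 0, 0, 0, 0.045, 0],
    [0, 0, 0, 0, 0, 0.05, 0],
    [0, 0, 0, 0, 0, 0.05, 0],
  ],
)

```text
clock: 9.3
tool_pos: [0.4513, 0.2789, 0.1223]
tool_rot: [0.728, 0.685, -0.001, -0.0]
contact_force: [0.1, 0.2, -1.9]
finger_gap: 0.0132
grasp_force: 58.7
```

Emit:
drive_tool(
  series=[
    [0, 0, 0, 0, 0, 0, 0],
    [0, 0, 0, 0, 0, 0, 0],
    [0, 0, 0, 0, 0, 0, 0],
    [0, 0, 0, 0, 0, 0, 0],
    [0, 0, 0, 0, 0, 0, 0],
  ],
)

```text
clock: 9.72
tool_pos: [0.4521, 0.2793, 0.1235]
tool_rot: [0.728, 0.685, 0.0, 0.0]
contact_force: [-0.0, 0.2, -1.8]
finger_gap: 0.0136
grasp_force: 58.7
```

Emit:
drive_tool(
  series=[
    [0, 0, 0, 0, 0, 0, 0],
    [0, 0, 0, 0, 0, 0, 0],
    [0, 0, 0, 0, 0, 0, 0],
    [0, 0, 0, 0, 0, 0, 0],
    [0, 0, 0, 0, 0, 0, 0],
  ],
)

```text
clock: 10.13
tool_pos: [0.4519, 0.2792, 0.1233]
tool_rot: [0.728, 0.685, -0.0, -0.0]
contact_force: [-0.3, -1.0, -2.2]
finger_gap: 0.0136
grasp_force: 58.7
```

```bash
python3 st.py
```

```text
10.1333 [0.4519 0.2792 0.1233] yaw -0.06052542704509876 z [-0. -0. -1.] 0.01359568052932493 58.71387541294098 [-0.3105 -0.997  -2.1894] [-0.0418  0.093  -0.0111]
```

Emit:
drive_tool(
  series=[
    [0, 0, 0.003, -0.001, 0.003, 0.005, 0],
    [0, 0, 0.003, -0.001, 0.003, 0.01, 0],
    [0, 0, 0.003, -0.001, 0.003, 0.015, 0],
    [0, 0, 0.003, -0.001, 0.003, 0.019, 0],
    [0, 0, 0.003, -0.001, 0.003, 0.022, 0],
  ],
)

```text
clock: 10.55
tool_pos: [0.4529, 0.2786, 0.1141]
tool_rot: [0.729, 0.685, -0.0, -0.0]
contact_force: [0.1, 0.2, -1.8]
finger_gap: 0.0133
grasp_force: 58.7
```

Emit:
drive_tool(
  series=[
    [0, 0, 0, 0, 0, 0, 0],
    [0, 0, 0, 0, 0, 0, 0],
    [0, 0, 0, 0, 0, 0, 0],
    [0, 0, 0, 0, 0, 0, 0],
    [0, 0, 0, 0, 0, 0, 0],
  ],
)

```text
clock: 10.97
tool_pos: [0.4532, 0.2788, 0.1146]
tool_rot: [0.729, 0.685, 0.0, 0.0]
contact_force: [-0.7, -0.5, -1.8]
finger_gap: 0.0134
grasp_force: 58.7
```

Emit:
drive_tool(
  series=[
    [0, 0, 0, 0, 0, 0, 0],
    [0, 0, 0, 0, 0, 0, 0],
    [0, 0, 0, 0, 0, 0, 0],
    [0, 0, 0, 0, 0, 0, 0],
    [0, 0, 0, 0, 0, 0, 0],
  ],
)

```text
clock: 11.38
tool_pos: [0.4531, 0.2788, 0.1145]
tool_rot: [0.729, 0.685, 0.0, 0.0]
contact_force: [-0.4, 0.6, -2.1]
finger_gap: 0.0136
grasp_force: 58.7
```

```bash
python3 st.py
python3 - <<'E'
from fit2 import *
from station import vision,sensors
d=vision.get_image("wrist");pickle.dump(d,open("im5.pkl","wb"))
t=sensors.get_state()["tool_pos"];a=-.062
p0=np.r_[t+[.075*np.cos(a),.075*np.sin(a),-.0215],a,0,0];print(p0,solve(d,p0,None),solve(d,p0,None,(.01,.01,.01,.1,.1,.1)))
m=cv2.cvtColor(d["img"],cv2.COLOR_BGR2HSV);y=((m[...,1]>150)&(m[...,2]>70)).astype(np.uint8)
# yellow through cut-outs
n,l,st,c=cv2.connectedComponentsWithStats(y)
print([(st[i].tolist()) for i in range(1,n) if st[i,4]>30 and 320<c[i][0]<480 and 130<c[i][1]<345])
E
```

```text
11.3833 [0.4531 0.2788 0.1145] yaw -0.0628372839948806 z [ 0.  0. -1.] 0.0136382736832365 58.71352136135101 [-0.376   0.5961 -2.0698] [-0.0435  0.1103  0.016 ]
edge n/rms [(36, 0.65), (40, 0.43), (30, 0.63)]
edge n/rms [(36, 0.67), (40, 0.42), (29, 0.59)]
[ 0.5279  0.2741  0.093  -0.062   0.      0.    ] [ 0.5261  0.274   0.0932 -0.0628 -0.0058  0.0024] [ 0.5258  0.2741  0.094  -0.0643  0.0035  0.0022]
[[395, 189, 42, 13, 517], [369, 208, 25, 22, 493], [431, 208, 25, 22, 420], [382, 240, 51, 22, 1055], [363, 272, 23, 18, 381], [421, 272, 23, 18, 333], [382, 297, 37, 8, 272]]
```

The wrist fit puts the mask within about 1 mm and 0.003 rad of the lid. It is level with a 10 mm gap, the arm is still, and there's no extra contact force. Handing in.

```bash
python3 -c "
from station import job
print(job.close_job())"
```

```text
the job is handed in; nothing more can be done
None
```

The rectangular mask is held still and level about 10 mm above the lid, centred to about 1–2 mm and squared to its edges; I handed the job in at about 11.4 s, with no sign of contact with the lid, jars or round mask, though I took no final picture of the jars or round mask.

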